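# Clear the grafting case's lid and hold it open

## Robot

A 7-joint arm with a two-finger parallel gripper is mounted at the origin on the work surface. World frame = base frame: x ahead of the robot, y to its left, z up, the work surface at z = 0. Lengths are in m, angles in rad, forces in N, time in s.
With the tool pointing down it reaches from about 0.4 to 0.925 m from the base axis. Payload 4.1 kg.
Tool frame: the origin (TCP) lies on the centre line of the jaws, within the pads' length; the fingertips stand r.tip_extent ahead of it and the grasp point (between the pads) lies 6 mm ahead of it (r.tip_extent is the distance from the TCP to the fingertips, in m); y points along the fingers, x is the direction in which the jaws open and shut, and the axes are right-handed (so a half turn about y gives the same grasp; the last joint's range is limited). The gripper opens to 85 mm and grips with 20 to 120 N. Pads are 22 mm wide; open, the fingers measure 114 mm over their backs; the gripper's body (76 mm by 85 mm) begins 54 mm behind the grasp point. The pads swing forward as they close: fully open they stand 13 mm farther back than shut.
Start: joints at [-1.382, 0.398, 0.045, 1.537, -0.019, 1.207, -0.051], TCP at [0.184, 0.623, 0.256] pointing down, gripper open.
Joint ranges: [-2.82, 2.82], [-0.49, 2.23], [-1.37, 1.46], [0, 2.46], [-1.36, 4.5], [0.23, 2], [-2.94, 2.94]. Speed limits (rad/s): [2.57, 2.57, 3.14, 3.14, 3.14, 3.14, 3.14].

## Interface

Orientations are given as a unit quaternion [w, x, y, z].
In Python, from bench import readout, capture, r gives the robot as it stands.
- The arm moves only by the tool servo_tool, never from a script. Its argument "plan" is a list of rows, each a list of 4 numbers: the shift along the tool's x, y, z in cm, then the turn about the tool's y in rad. A call has 1 to 5 rows; each row shifts and turns the commanded pose from where the row before left it, along the tool's axes as they then stand; what a row does not reach is not made up. A row lasts 1/8 s, in which the tool goes at most 62.5 mm and 10.7 degrees, less where a joint would pass 70% of its speed; a pose out of reach is approached as far as the arm can. A call with a gripper value outside its range is refused whole. "hand" is the finger opening in cm, from 0 to 8.54, set as the call begins (left out, the last holds). The fingers move at their own pace and stop on an object; "newtons" is the grip in N (left out, the last holds). Time passes only in rows, so rows that do not move let the fingers close. It gives the time, the measured TCP pose, the force and the opening at its end, in the units of the state.
- readout.state(): the state, without advancing time (a new reading comes with each control period).
- capture(name): name is "side" or "top" or "wrist"; returns a dict with "color" (420x560x3 uint8, blue, green, red), "camera_matrix" (3x3 intrinsics, pixels), "dist" ([k1, k2, p1, p2, k3] as OpenCV has them; the pictures are not rectified), "R" (3x3) and "t" (3): a world point X has camera coordinates R X + t. Camera axes: x right, y down, z forward; pixel columns grow to the right and rows downward; lengths in m; the calibration is good to about 2 mm. A picture is of the moment at which its call begins. There is no depth.
- r.finish_job(): hands the job in, once; it reports no verdict.
The state is a dict: "clock": time; "q": joint angles; "qd": joint speeds; "joint_efforts": joint torques, N m; "eef_pos": TCP position; "eef_rot": TCP orientation; "force": force on the tool from outside, world axes, zero at the start; "torque": the same for the moment, N m; "finger_gap": finger opening in m.
Only numpy, scipy, OpenCV 4.12 (cv2) and the standard library are available. Lean on these libraries where they do the work, as an engineer would, in place of code of your own. Each camera call takes 0.05 s, during which the arm holds its last target. There are 200 camera calls.

## Task

Put the three wood offcuts that lie on the shut lid of the grafting case into the waste tub (the plain open box, not the seed tray), leaving the lid shut until all three are in. Then raise the lid by its handle bar to 40 degrees and hold it steadily there, so that a colleague can load the case; the lid falls shut when let go, so finish while still holding it. Do not disturb the plants, tools and other things on the bench.

Things in the scene. Friction and masses are not known exactly. Their poses are not given: they have to be found in the camera images.
- lid (a joint): the case's lid, in rad: 0 is shut (flat), positive is open by that angle (40 degrees is 0.70); it turns freely to 1.2 and always falls shut under its weight when let go. Flat aluminium panel 220 mm (front to hinge) x 320 mm x 10 mm, 0.35 to 0.7 kg
- lid_handle (a point): centre of the lid's handle: a round dark steel bar, 12 mm thick and 120 mm long, level and parallel to the hinge, carried 50 mm out in front of the lid's front edge by an arm at each end (free space 44 mm between bar and lid edge, and clear down to the bench). It swings on a 270 mm radius about the hinge line; with the lid shut it is 106 mm above the bench. Its axes are the lid's: y along the bar, x from the bar to the hinge
- lid_hinge (a point): middle of the hinge line, along the lid's rear edge, level with the lid's underside, 100 mm above the bench; y along the hinge line. The handle's centre lies 270 mm in front of it (lid's -x) and 5 mm above it (lid's z)
- case: grafting case: grey plastic box fixed to the bench, 220 mm (x) x 320 mm (y) x 100 mm tall, with the lid on top (shut, the lid's upper face is 111 mm above the bench); origin under its centre, front (handle side) towards its -x, hinge at its +x rim
- stake_a_mid (a point): centre of a pale, square-sawn stake offcut lying on the lid, 75 mm long (its x) x 24 mm wide (y) x 22 mm tall, 20 to 45 g
- stake_b_mid (a point): centre of the shorter pale stake offcut on the lid, 58 mm long (its x) x 24 mm wide (y) x 22 mm tall, 20 to 45 g
- fork_mid (a point): centre of the straight part of a brown forked stem offcut lying on the lid: round stem 22 mm thick and 50 mm long along its x, this point in its middle; beyond 25 mm at +x it splits into two stubs that make it 56 mm wide; 80 mm long in all, 20 to 45 g
- tub: waste tub: open-topped black box standing fast on the bench, 220 mm (x) x 200 mm (y) x 90 mm tall, walls and floor 5 mm; origin under its centre. It stands to the left or right of the case
- tray: bystander: shallow black seed tray with a grid of soil plugs, 220 x 200 mm x 45 mm tall, fixed on the bench on the other side of the case; not for waste; origin under its centre
- pine_a: bystander: pine seedling in a round black pot, pot 90 mm across and 80 mm tall, needles to about 230 mm; origin under the pot's centre
- pine_b: bystander: a second potted pine seedling, pot 90 mm across and 80 mm tall, needles to about 200 mm; origin under the pot's centre
- spray: bystander: white bottle, 68 mm across, 170 mm tall, upright; origin under its centre
- tape: bystander: roll of grafting tape lying flat, 64 mm across, 24 mm tall; origin under its centre
- secateurs: bystander: secateurs lying flat, about 160 mm long, 60 mm wide, 16 mm tall, blade towards its +x; origin at the pivot, on the surface
- dibber: bystander: wooden T-handled planting dibber lying flat, 150 mm long, 22 mm tall, handle crossbar 80 mm, steel point towards its +x; origin near its middle, on the surface
Things that resemble listed ones, but are neither listed nor needed, are in the scene too. Leave any red look-alike of the part that bears stake_b_mid alone.

How it is judged:
On the way:
1. all three offcuts are in the waste tub, with the lid still shut (x of stake_a_mid in the frame of tub between -0.105 and 0.105 m and y of stake_a_mid in the frame of tub between -0.095 and 0.095 m and z of stake_a_mid in the frame of tub between 0 and 0.08 m and x of stake_b_mid in the frame of tub between -0.105 and 0.105 m and y of stake_b_mid in the frame of tub between -0.095 and 0.095 m and z of stake_b_mid in the frame of tub between 0 and 0.08 m and x of fork_mid in the frame of tub between -0.105 and 0.105 m and y of fork_mid in the frame of tub between -0.095 and 0.095 m and z of fork_mid in the frame of tub between 0 and 0.08 m and value of joint lid below 0.1 rad), for 0.2 s.
At the end, for the whole second after the job is handed in: The three offcuts lie in the tub, and the lid stands still (under 0.1 rad/s) at 0.70 rad (40 degrees) give or take 0.10 rad (6 degrees), carried by the gripper's fingers (over 0.5 N between fingers and lid) through the last second (x of stake_a_mid in the frame of tub between -0.105 and 0.105 m and y of stake_a_mid in the frame of tub between -0.095 and 0.095 m and z of stake_a_mid in the frame of tub between 0 and 0.08 m and x of stake_b_mid in the frame of tub between -0.105 and 0.105 m and y of stake_b_mid in the frame of tub between -0.095 and 0.095 m and z of stake_b_mid in the frame of tub between 0 and 0.08 m and x of fork_mid in the frame of tub between -0.105 and 0.105 m and y of fork_mid in the frame of tub between -0.095 and 0.095 m and z of fork_mid in the frame of tub between 0 and 0.08 m and value of joint lid between 0.598 and 0.798 rad and velocity of joint lid between -0.1 and 0.1 rad/s and contact force between lid and the fingers above 0.5 N); the arm keeps its last pose, push and grip.
It fails at once if the lid is raised (over 0.2 rad) before all three offcuts are in the tub (value of joint lid above 0.2 rad and not ((x of stake_a_mid in the frame of tub between -0.105 and 0.105 m and y of stake_a_mid in the frame of tub between -0.095 and 0.095 m and z of stake_a_mid in the frame of tub between 0 and 0.08 m) and (x of stake_b_mid in the frame of tub between -0.105 and 0.105 m and y of stake_b_mid in the frame of tub between -0.095 and 0.095 m and z of stake_b_mid in the frame of tub between 0 and 0.08 m) and (x of fork_mid in the frame of tub between -0.105 and 0.105 m and y of fork_mid in the frame of tub between -0.095 and 0.095 m and z of fork_mid in the frame of tub between 0 and 0.08 m))).
It fails at once if a bystander is moved by more than 30 mm (distance of any of pine_a, pine_b, spray, tape, secateurs, dibber from where it was at the start of the episode above 0.03 m).
It also fails if it takes over 72 s, if anything falls off the work surface, if the arm or the gripper's body presses on something with over 40 N, if the wrist force passes 120 N, or if a joint passes its speed limit or range.

## Working session

There is one attempt and no reset: what is moved stays moved. The work goes in short steps, Python scripts to look and compute and a tool call to move; the robot and the scene stay as the last step left them, time stands still between calls to the robot, and variables do not carry over. Pictures are saved under pics/ and viewed, about 8 in all and at most 12, crops included, and the job is handed in when it is done.

Besides the shell and the picture viewer there is one more tool, called after ">>>" by a JSON object that holds its "api" and its "payload", one argument or row to a line. servo_tool: Moves the arm, as the interface text tells. Its arguments: {"type":"object","properties":{"plan":{"type":"array"},"hand":{"type":"number"},"newtons":{"type":"number"}},"required":["plan"]}

```bash
mkdir -p pics; cat > h.py <<'E'
import numpy as np,cv2,pickle
from scipy.spatial.transform import Rotation as Ro
from bench import readout,capture,r
def ray(c,px,z):
    u=cv2.undistortPoints(np.array([[px]],float),c["camera_matrix"],np.array(c["dist"]))[0,0]
    R=np.array(c["R"]);t=np.array(c["t"]);d=R.T@np.array([u[0],u[1],1]);o=-R.T@t
    return o+d*(z-o[2])/d[2]
def proj(c,X):
    p,_=cv2.projectPoints(np.array([X],float),cv2.Rodrigues(np.array(c["R"]))[0],np.array(c["t"]),c["camera_matrix"],np.array(c["dist"]));return p[0,0]
def rot():
    w,x,y,z=readout.state()["eef_rot"];return Ro.from_quat([x,y,z,w])
E
python3 - <<'E'
from h import *
s=readout.state();print(s,r.tip_extent);print(rot().as_matrix().round(3))
for n in("top","side"):
    c=capture(n);pickle.dump(c,open(n+".pkl","wb"));cv2.imwrite(f"pics/{n}0.png",cv2.resize(c["color"],(800,600)))
    print(n,-np.array(c["R"]).T@np.array(c["t"]))
E
```

```text
{'clock': 0.0, 'q': array([-1.38199738,  0.3991913 ,  0.04502758,  1.5378498 , -0.01875966,
        1.20688068, -0.05068144]), 'qd': array([-0.00155436,  0.00060772, -0.00095181,  0.00167302,  0.0004527 ,
       -0.00173353, -0.00116017]), 'joint_efforts': array([-4.70240218e-05, -4.75137770e+01,  1.36434440e+00, -2.54226243e+01,
        1.13943644e-02,  9.44843749e-03,  8.04073267e-06]), 'eef_pos': array([0.18429125, 0.62273618, 0.25527714]), 'eef_rot': array([-0.56608471,  0.56693351,  0.42263889, -0.42368722]), 'force': array([ 0.26840423, -0.13909293, -0.00231946]), 'torque': array([-0.01450185, -0.01265764, -0.00767615]), 'finger_gap': 0.08530008866748802} 0.025
[[ 0.284 -0.    -0.959]
 [ 0.959 -0.002  0.284]
 [-0.002 -1.    -0.   ]]
top [ 0.5207153  -0.00461946  1.15893492]
side [0.44107861 0.84161176 0.8392637 ]
```

View pics/top0.png

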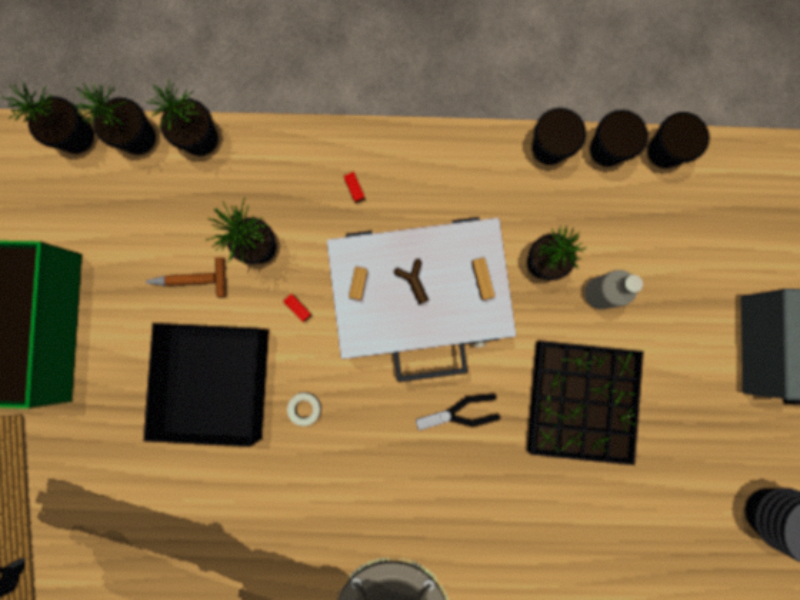

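View pics/side0.png

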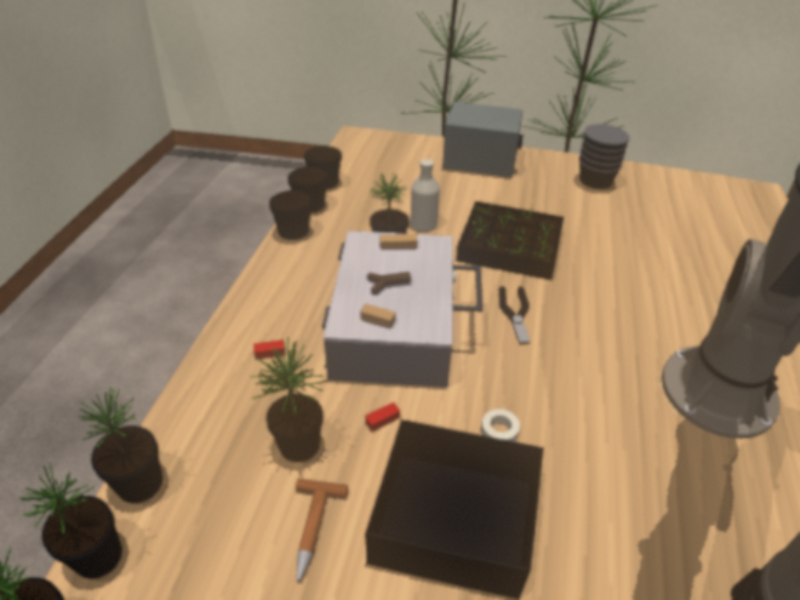

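The top view (800x600) shows the case lid with stake B at (358,283), the fork at (413,283) and stake A at (483,278). The handle bar is at (430,377), the tub at (208,385) and the tray at (585,400). The red blocks are look-alikes. The side view agrees.

```bash
python3 - <<'E'
from h import *
c=pickle.load(open("top.pkl","rb"));im=c["color"];hsv=cv2.cvtColor(im,cv2.COLOR_BGR2HSV)
# lid quad
m=((hsv[...,1]<60)&(hsv[...,2]>120)).astype(np.uint8);m[:150]=0;m[262:]=0;m[:,:220]=0;m[:,370:]=0
cs,_=cv2.findContours(m,cv2.RETR_EXTERNAL,cv2.CHAIN_APPROX_NONE);k=max(cs,key=cv2.contourArea)
P=np.array([ray(c,p[0],.111)[:2] for p in k],np.float32);rl=cv2.minAreaRect(P);print("lid",rl);print(cv2.boxPoints(rl).round(3).tolist())
lidm=np.zeros_like(m);cv2.drawContours(lidm,[cv2.convexHull(k)],-1,1,-1);lidm=cv2.erode(lidm,np.ones((5,5)))
o=((hsv[...,1]>75)&(lidm>0)).astype(np.uint8)
cs,_=cv2.findContours(o,cv2.RETR_EXTERNAL,cv2.CHAIN_APPROX_NONE)
for q in cs:
    if cv2.contourArea(q)<60: continue
    P=np.array([ray(c,p[0],.128)[:2] for p in q],np.float32);a=cv2.minAreaRect(P)
    v=hsv[...,2][cv2.drawContours(np.zeros_like(m),[q],-1,1,-1)>0].mean()
    vx,vy,_,_=cv2.fitLine(P,2,0,.01,.01).ravel();print("obj",a,v,"line",np.degrees(np.arctan2(vy,vx)),q.mean((0,1)))
d=(hsv[...,2]<50).astype(np.uint8)
for nm,(x0,x1,y0,y1),z in(("tub",(95,195,220,318),.09),("bar",(268,335,240,270),.106)):
    e=np.zeros_like(d);e[y0:y1,x0:x1]=d[y0:y1,x0:x1]
    cs,_=cv2.findContours(e,cv2.RETR_EXTERNAL,cv2.CHAIN_APPROX_NONE);q=max(cs,key=cv2.contourArea)
    P=np.array([ray(c,p[0],z)[:2] for p in q],np.float32);a=cv2.minAreaRect(P);print(nm,a,cv2.boxPoints(a).round(3).tolist())
for nm,p,z in(("tape",(304,409),.02),("pineL",(250,240),.08),("pineR",(550,257),.08),("barL",(398,379),.11),("barR",(467,373),.11),("redL",(297,308),.02)):print(nm,ray(c,np.array(p)*.7,z).round(3))
E
```

```text
lid ((0.6324947476387024, -0.039473384618759155), (0.22819288074970245, 0.31980618834495544), 8.764544486999512)
[[0.4950000047683716, 0.10100000351667404], [0.5440000295639038, -0.2150000035762787], [0.7699999809265137, -0.18000000715255737], [0.7210000157356262, 0.13600000739097595]]
obj ((0.6391695737838745, 0.07391378283500671), (0.023293742910027504, 0.0575689859688282), 79.74711608886719) 171.76960784313727 line -10.463928 [250.33928571 197.98214286]
obj ((0.642157793045044, -0.0193481408059597), (0.07540590316057205, 0.04677844047546387), 12.15738582611084) 63.88625592417062 line 24.469936 [289.32098765 195.64197531]
obj ((0.6531098484992981, -0.1504150778055191), (0.07497681677341461, 0.024904154241085052), 15.705588340759277) 170.66906474820144 line 15.271795 [337.89705882 194.54411765]
tub ((0.44802600145339966, 0.3506282866001129), (0.2152044177055359, 0.21427495777606964), 88.70201110839844) [[0.33799999952316284, 0.24500000476837158], [0.5529999732971191, 0.2409999966621399], [0.5580000281333923, 0.4560000002384186], [0.34299999475479126, 0.460999995470047]]
bar ((0.4716523289680481, -0.00660677207633853), (0.005144407507032156, 0.005174074321985245), 1.50029456615448) [[0.4690000116825104, -0.004000000189989805], [0.4690000116825104, -0.008999999612569809], [0.4740000069141388, -0.008999999612569809], [0.4740000069141388, -0.004000000189989805]]
tape [0.401 0.179 0.02 ]
pineL [0.72  0.284 0.08 ]
pineR [ 0.703 -0.284  0.08 ]
barL [ 0.468 -0.003  0.11 ]
barR [ 0.482 -0.127  0.11 ]
redL [0.598 0.2   0.02 ]
```

>>> {"api": "servo_tool", "payload": {
  "plan": [
    [0,0,0,-0.108],
    [-3.3,0,-3.9,0],
    [-3.3,0,-3.9,0],
    [-3.3,0,-3.9,0],
    [-3.3,0,-3.9,0]
  ],
  "hand": 4.8,
  "newtons": 30
}}

```text
clock: 0.72
eef_pos: [0.3152, 0.4638, 0.2559]
eef_rot: [-0.543, 0.543, 0.453, -0.453]
force: [0.4, 0.4, 0.3]
finger_gap: 0.0481
```

>>> {"api": "servo_tool", "payload": {
  "plan": [
    [-3.3,0,-3.9,0],
    [-3.3,0,-3.9,0],
    [-3.3,0,-3.9,0],
    [-3.3,0,-3.9,0],
    [-3.3,0,-3.9,0]
  ]
}}

```text
clock: 1.35
eef_pos: [0.4773, 0.2669, 0.2561]
eef_rot: [0.543, -0.543, -0.453, 0.453]
force: [-0.2, 0.2, -0.6]
finger_gap: 0.0484
```

>>> {"api": "servo_tool", "payload": {
  "plan": [
    [-3.3,0,-3.9,0],
    [-3.3,0,-3.9,0],
    [-3.3,0,-3.9,0],
    [-3.3,0,-3.9,0],
    [-3.3,0,-3.9,0]
  ]
}}

```text
clock: 1.98
eef_pos: [0.6397, 0.07, 0.2558]
eef_rot: [0.543, -0.543, -0.453, 0.453]
force: [0.6, -0.4, -0.3]
finger_gap: 0.0481
```

```bash
cat >> h.py <<'E'
def go(x,y,z,ang):
    "print turn, then shift (cm) in tool axes after the turn; ang=jaw direction deg in world, mod 180"
    s=readout.state();M=rot().as_matrix();a=np.degrees(np.arctan2(M[1,0],M[0,0]))
    t=-((ang-a+90)%180-90);R2=(rot()*Ro.from_rotvec([0,np.radians(t),0]))
    d=R2.inv().apply(np.array([x,y,z])-s["eef_pos"])
    print("pos",s["eef_pos"].round(4),"jaw",a.round(1),"turn",np.radians(t).round(3),"shift cm",(d*100).round(2),"q7",s["q"][6].round(2),"gap",round(s["finger_gap"],4),"F",s["force"].round(1),"clock",round(s["clock"],2))
E
python3 - <<'E'
from h import *
go(.639,.074,.2,79.7);print(r.tip_extent)
c=capture("wrist");pickle.dump(c,open("w1.pkl","wb"));cv2.imwrite("pics/w1.png",c["color"])
for X in((.639,.074,.133),(.642,-.019,.122)):print(proj(c,X))
E
```

```text
pos [0.6397 0.07   0.2558] jaw 79.7 turn 0.0 shift cm [0.38 5.58 0.14] q7 1.34 gap 0.0481 F [ 0.6 -0.4 -0.3] clock 1.98
0.025
[278.98969046 209.5599902 ]
[177.27335212 227.47084386]
```

View pics/w1.png

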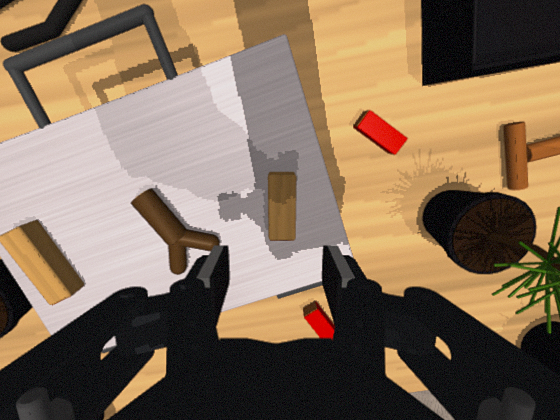

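The wrist view shows stake B's top face at (282,206), within 3 px of its projected position. The fork stem runs from (146,198) to (178,238), stake A is near (44,262), and the bar runs from (12,65) to (148,12).

```bash
python3 - <<'E'
from h import *
c=pickle.load(open("w1.pkl","rb"))
P=lambda p,z:ray(c,p,z)[:2]
def d(a,b):v=b-a;return np.degrees(np.arctan2(v[1],v[0])).round(1),np.linalg.norm(v).round(4)
a,b=P((282,172),.133),P((282,240),.133);print("B",(a+b)/2,d(a,b))
a,b=P((146,198),.122),P((176,234),.122);u=(b-a)/np.linalg.norm(b-a);print("fork tail",a,"mid",a+u*.025,d(a,b))
a,b=P((20,230),.133),P((68,300),.133);print("A",(a+b)/2,d(a,b))
a,b=P((12,65),.106),P((148,12),.106);print("bar",a,b,(a+b)/2,d(a,b))
B=(P((282,172),.133)+P((282,240),.133))/2;go(B[0],B[1],.141,79.7)
E
```

```text
B [0.63730414 0.0768783 ] (np.float64(-10.0), np.float64(0.0592))
fork tail [ 0.61094927 -0.03852869] mid [ 0.63370277 -0.02817116] (np.float64(24.5), np.float64(0.0405))
A [ 0.65295332 -0.1376669 ] (np.float64(12.3), np.float64(0.0729))
bar [ 0.48693142 -0.11992185] [ 4.69030598e-01 -2.14313080e-04] [ 0.47798101 -0.06006808] (np.float64(98.5), np.float64(0.121))
pos [0.6434 0.0612 0.2559] jaw 79.2 turn -0.009 shift cm [ 1.51 11.48  0.94] q7 1.35 gap 0.0477 F [ 3.4 -6.4  0.9] clock 2.02
```

>>> {"api": "servo_tool", "payload": {
  "plan": [
    [1.5,0,0.9,-0.009],
    [0,4,0,0],
    [0,4,0,0],
    [0,0,0,0],
    [0,0,0,0]
  ]
}}

```text
clock: 2.65
eef_pos: [0.6335, 0.0885, 0.1777]
eef_rot: [-0.54, 0.541, 0.457, -0.455]
force: [-0.3, 0.1, 1.1]
finger_gap: 0.0478
```

```bash
python3 - <<'E'
from h import *
go(.6375,.0765,.141,80)
E
```

```text
pos [0.6335 0.0885 0.1777] jaw 80.3 turn 0.005 shift cm [-1.12  3.67 -0.6 ] q7 1.34 gap 0.0478 F [-0.3  0.1  1.1] clock 2.65
```

>>> {"api": "servo_tool", "payload": {
  "plan": [
    [-1.1,0,-0.6,0.005],
    [0,2,0,0],
    [0,1.7,0,0],
    [0,0,0,0],
    [0,0,0,0]
  ]
}}

```text
clock: 3.28
eef_pos: [0.6369, 0.0759, 0.139]
eef_rot: [0.542, -0.542, -0.454, 0.454]
force: [-0.8, -0.1, 1.2]
finger_gap: 0.0479
```

```bash
python3 - <<'E'
from h import *
go(.6375,.0765,.141,80)
c=capture("side");cv2.imwrite("pics/s1.png",cv2.resize(c["color"][130:270,200:387],(800,600),interpolation=cv2.INTER_CUBIC))
E
```

```text
pos [0.6369 0.0759 0.139 ] jaw 79.9 turn -0.001 shift cm [ 0.07 -0.2  -0.04] q7 1.37 gap 0.0479 F [-0.8 -0.1  1.2] clock 3.27
```

View pics/s1.png

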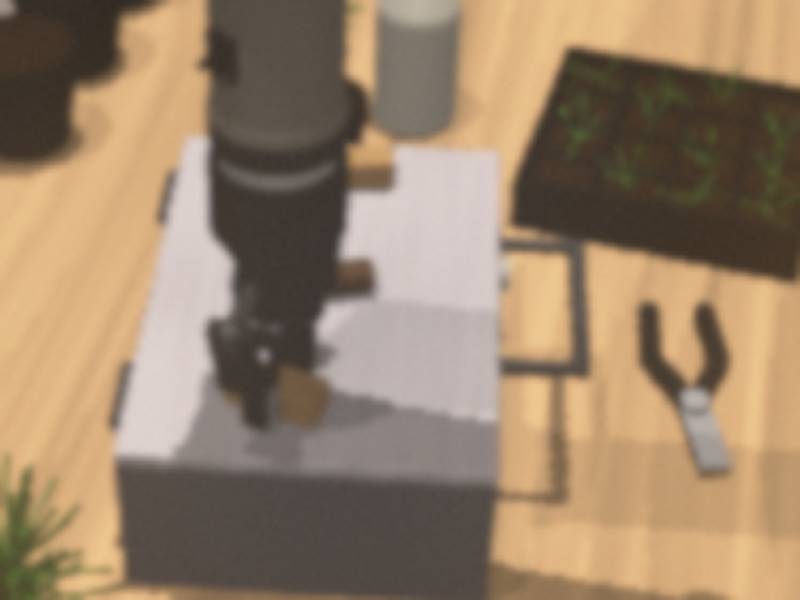

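>>> {"api": "servo_tool", "payload": {
  "plan": [
    [0,0,0,0],
    [0,0,0,0],
    [0,0,0,0],
    [0,0,0,0],
    [0,-2,0,0]
  ],
  "hand": 0.5
}}

```text
clock: 3.95
eef_pos: [0.6354, 0.0756, 0.1581]
eef_rot: [0.543, -0.541, -0.453, 0.456]
force: [0.2, -0.1, -0.8]
finger_gap: 0.0233
```

>>> {"api": "servo_tool", "payload": {
  "plan": [
    [0,-4,0,0],
    [4.6,0,4.4,0],
    [4.6,0,4.4,0],
    [4.6,0,4.4,0],
    [4.6,0,4.4,0]
  ]
}}

```text
clock: 4.58
eef_pos: [0.4974, 0.2852, 0.2005]
eef_rot: [-0.542, 0.542, 0.455, -0.454]
force: [1.2, 0.2, -0.8]
finger_gap: 0.0236
```

>>> {"api": "servo_tool", "payload": {
  "plan": [
    [4.6,0,4.4,0],
    [0,0,0,0],
    [0,0,0,0],
    [0,0,0,0]
  ]
}}

```text
clock: 5.08
eef_pos: [0.4651, 0.3339, 0.1997]
eef_rot: [-0.542, 0.543, 0.453, -0.453]
force: [-0.2, -0.0, -0.5]
finger_gap: 0.0232
```

```bash
python3 - <<'E'
from h import *
go(.45,.345,.085,80)
c=capture("wrist");cv2.imwrite("pics/w2.png",c["color"]);pickle.dump(c,open("w2.pkl","wb"))
E
```

```text
pos [0.4651 0.3339 0.1997] jaw 79.7 turn -0.005 shift cm [ 0.83 11.47  1.69] q7 0.78 gap 0.0232 F [-0.2 -0.  -0.5] clock 5.08
```

View pics/w2.png

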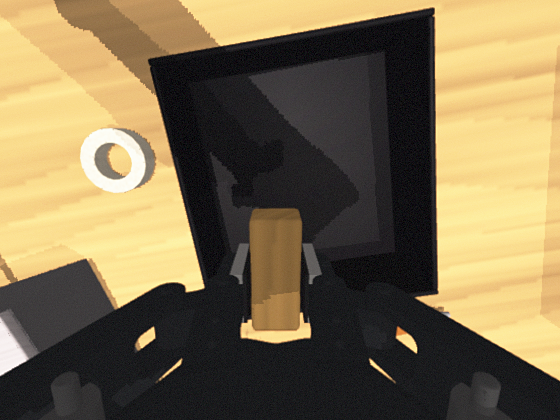

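The wrist view shows stake B held between the pads at (275,270), over the tub. The tub's rim corners are at (152,62), (432,12) and (437,293).

>>> {"api": "servo_tool", "payload": {
  "plan": [
    [0.8,0,1.7,0],
    [0,4,0,0],
    [0,4,0,0],
    [0,3.5,0,0],
    [0,0,0,0]
  ]
}}

```text
clock: 5.75
eef_pos: [0.4457, 0.3456, 0.0819]
eef_rot: [0.542, -0.542, -0.452, 0.457]
force: [-0.8, -0.2, 0.0]
finger_gap: 0.0231
```

>>> {"api": "servo_tool", "payload": {
  "plan": [
    [0,0,0,0],
    [0,0,0,0],
    [0,-4,0,0],
    [0,-5,0,0],
    [0,-3,0,0]
  ],
  "hand": 4.8
}}

```text
clock: 6.38
eef_pos: [0.4497, 0.3475, 0.2086]
eef_rot: [0.542, -0.542, -0.456, 0.452]
force: [-0.6, 0.4, -0.7]
finger_gap: 0.0482
```

```bash
python3 - <<'E'
from h import *
c=pickle.load(open("w2.pkl","rb"))
k=[ray(c,p,.09)[:2].round(4) for p in((152,60),(432,11),(437,293))];print(k,"tub centre",(k[0]+k[2])/2,np.linalg.norm(k[0]-k[1]),np.linalg.norm(k[2]-k[1]))
go(.634,-.0285,.21,114.5)
E
```

```text
[array([0.3389, 0.2701]), array([0.3441, 0.4628]), array([0.5584, 0.4588])] tub centre [0.44865 0.36445] 0.19277014810390117 0.21433732759367885
pos [0.4497 0.3475 0.2086] jaw 79.9 turn -0.604 shift cm [-41.86  -0.23  -1.18] q7 0.74 gap 0.0482 F [-0.6  0.4 -0.7] clock 6.38
```

>>> {"api": "servo_tool", "payload": {
  "plan": [
    [0,0,0,-0.151],
    [0,0,0,-0.151],
    [0,0,0,-0.151],
    [0,0,0,-0.151],
    [-5.2,0,0,0]
  ]
}}

```text
clock: 7.0
eef_pos: [0.4688, 0.3038, 0.2059]
eef_rot: [-0.38, 0.379, 0.598, -0.595]
force: [1.0, -0.8, 0.4]
finger_gap: 0.0477
```

>>> {"api": "servo_tool", "payload": {
  "plan": [
    [-5.2,0,0,0],
    [-5.2,0,0,0],
    [-5.2,0,0,0],
    [-5.2,0,0,0],
    [-5.2,0,0,0]
  ]
}}

```text
clock: 7.62
eef_pos: [0.5792, 0.0614, 0.2061]
eef_rot: [-0.382, 0.383, 0.596, -0.594]
force: [1.2, 0.3, 0.2]
finger_gap: 0.0482
```

>>> {"api": "servo_tool", "payload": {
  "plan": [
    [-5.2,0,0,0],
    [-5.2,0,-1.2,0],
    [0,0,0,0],
    [0,0,0,0],
    [0,0,0,0]
  ]
}}

```text
clock: 8.25
eef_pos: [0.6318, -0.0248, 0.2048]
eef_rot: [-0.382, 0.381, 0.596, -0.595]
force: [0.8, 0.2, 0.2]
finger_gap: 0.0483
```

```bash
python3 - <<'E'
from h import *
go(.634,-.0285,.139,114.5)
c=capture("wrist");cv2.imwrite("pics/w3.png",c["color"]);pickle.dump(c,open("w3.pkl","wb"));print(proj(c,(.634,-.0285,.122)),proj(c,(.611,-.0385,.122)))
E
```

```text
pos [ 0.6318 -0.0248  0.2048] jaw 114.7 turn 0.003 shift cm [-0.44  6.58 -0.04] q7 2.1 gap 0.0483 F [0.8 0.2 0.2] clock 8.25
[268.18163375 225.97479019] [268.69155507 191.52544014]
```

View pics/w3.png

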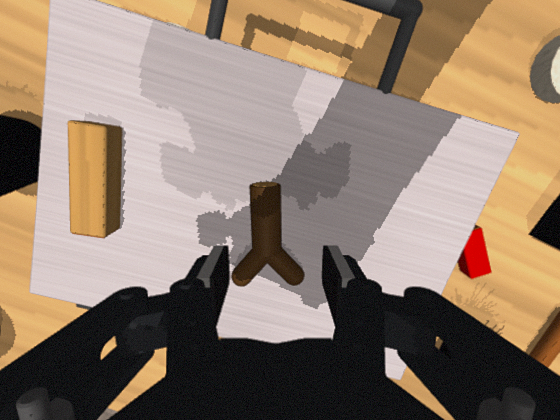

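The fork stem is vertical in the view, from (265,185) to (267,240), centred between the jaws. Stake A's top face runs from (87,123) to (88,236).

>>> {"api": "servo_tool", "payload": {
  "plan": [
    [-0.4,3,0,0],
    [0,2.5,0,0],
    [0,1.2,0,0],
    [0,0,0,0],
    [0,0,0,0]
  ]
}}

```text
clock: 8.93
eef_pos: [0.6345, -0.0302, 0.1385]
eef_rot: [-0.382, 0.383, 0.595, -0.594]
force: [-0.2, 0.3, 0.9]
finger_gap: 0.0479
```

```bash
python3 - <<'E'
from h import *
c=pickle.load(open("w3.pkl","rb"))
a,b=ray(c,(86,123),.133),ray(c,(88,236),.133);v=b-a;print("A",(a+b)/2,np.degrees(np.arctan2(v[1],v[0])),np.linalg.norm(v))
a,b=ray(c,(265,185),.127),ray(c,(267,240),.13);v=b-a;print("fork",a,np.degrees(np.arctan2(v[1],v[0])))
go(.634,-.0285,.138,114.5)
E
```

```text
A [ 0.65210413 -0.14765925  0.133     ] 16.057806234925838 0.07399231475036802
fork [ 0.60698547 -0.0429212   0.127     ] 26.372152429840554
pos [ 0.6345 -0.0302  0.1385] jaw 114.6 turn 0.001 shift cm [ 0.18  0.05 -0.02] q7 2.13 gap 0.0479 F [-0.2  0.3  0.9] clock 8.93
```

>>> {"api": "servo_tool", "payload": {
  "plan": [
    [0,0,0,0],
    [0,0,0,0],
    [0,0,0,0],
    [0,0,0,0],
    [0,-3,0,0]
  ],
  "hand": 0.5
}}

```text
clock: 9.55
eef_pos: [0.6318, -0.0302, 0.1651]
eef_rot: [0.384, -0.381, -0.594, 0.596]
force: [0.2, 0.7, 0.3]
finger_gap: 0.0213
```

>>> {"api": "servo_tool", "payload": {
  "plan": [
    [0,-4,0,0],
    [5.4,0,0,0],
    [5.4,0,0,0],
    [5.4,0,0,0],
    [5.4,0,0,0]
  ]
}}

```text
clock: 10.18
eef_pos: [0.543, 0.1674, 0.207]
eef_rot: [0.382, -0.382, -0.595, 0.595]
force: [0.3, 0.9, 0.3]
finger_gap: 0.0204
```

>>> {"api": "servo_tool", "payload": {
  "plan": [
    [5.4,0,0,0],
    [5.4,0,0,0],
    [5.4,0,0,0],
    [5.4,0,0.4,0],
    [0,0,0,0]
  ]
}}

```text
clock: 10.8
eef_pos: [0.4467, 0.3663, 0.2067]
eef_rot: [-0.38, 0.378, 0.597, -0.596]
force: [0.6, -0.3, 0.2]
finger_gap: 0.0207
```

>>> {"api": "servo_tool", "payload": {
  "plan": [
    [0,3,0,0],
    [0,4,0,0],
    [0,4.5,0,0],
    [0,0,0,0],
    [0,0,0,0]
  ]
}}

```text
clock: 11.42
eef_pos: [0.452, 0.3609, 0.0936]
eef_rot: [-0.382, 0.383, 0.595, -0.594]
force: [-0.0, 0.1, 0.6]
finger_gap: 0.0208
```

Still gripping at 20.8 mm, so I'll release and go for stake A.

>>> {"api": "servo_tool", "payload": {
  "plan": [
    [0,0,0,0],
    [0,0,0,0],
    [0,-4,0,0],
    [0,-4.5,0,0],
    [0,-4,0,0]
  ],
  "hand": 4.8
}}

```text
clock: 12.05
eef_pos: [0.451, 0.3611, 0.2199]
eef_rot: [-0.382, 0.382, 0.596, -0.594]
force: [0.2, -0.1, -0.3]
finger_gap: 0.0479
```

```bash
python3 - <<'E'
from h import *
go(.6525,-.149,.21,106)
E
```

```text
pos [0.451  0.3611 0.2199] jaw 114.5 turn 0.149 shift cm [-54.59   0.94  -5.31] q7 1.3 gap 0.0479 F [ 0.2 -0.1 -0.3] clock 12.05
```

>>> {"api": "servo_tool", "payload": {
  "plan": [
    [0,0,0,0.149],
    [-5.4,0,-0.5,0],
    [-5.4,0,-0.5,0],
    [-5.4,0,-0.5,0],
    [-5.4,0,-0.5,0]
  ]
}}

```text
clock: 12.68
eef_pos: [0.5302, 0.1573, 0.2184]
eef_rot: [-0.425, 0.426, 0.566, -0.564]
force: [1.0, 0.1, -0.0]
finger_gap: 0.0479
```

>>> {"api": "servo_tool", "payload": {
  "plan": [
    [-5.4,0,-0.5,0],
    [-5.4,0,-0.5,0],
    [-5.4,0,-0.5,0],
    [-5.4,0,-0.5,0],
    [-5.4,0,-0.5,0]
  ]
}}

```text
clock: 13.3
eef_pos: [0.6288, -0.0953, 0.2184]
eef_rot: [-0.425, 0.426, 0.565, -0.564]
force: [0.9, -0.2, 0.4]
finger_gap: 0.048
```

>>> {"api": "servo_tool", "payload": {
  "plan": [
    [-5.4,0,-0.5,0],
    [0,0,0,0],
    [0,0,0,0],
    [0,0,0,0],
    [0,0,0,0]
  ]
}}

```text
clock: 13.92
eef_pos: [0.6477, -0.1427, 0.2175]
eef_rot: [-0.425, 0.425, 0.566, -0.565]
force: [-0.4, 0.2, -1.0]
finger_gap: 0.0479
```

```bash
python3 - <<'E'
from h import *
go(.6525,-.149,.139,106)
c=capture("wrist");cv2.imwrite("pics/w4.png",c["color"]);pickle.dump(c,open("w4.pkl","wb"));print(proj(c,(.6525,-.149,.133)))
E
```

```text
pos [ 0.6477 -0.1427  0.2175] jaw 106.1 turn 0.002 shift cm [-0.74  7.85 -0.28] q7 2.17 gap 0.0479 F [-0.4  0.2 -1. ] clock 13.93
[264.05481485 228.52483481]
```

View pics/w4.png

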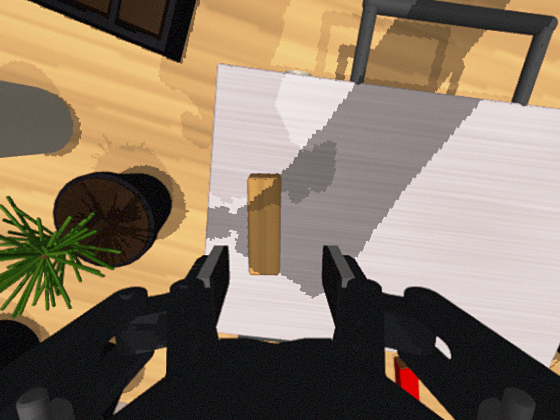

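Stake A's top face is centred at (264,224), aligned with the jaws and within 4 px of prediction.

>>> {"api": "servo_tool", "payload": {
  "plan": [
    [-0.7,3,-0.2,0],
    [0,3,0,0],
    [0,1.8,0,0],
    [0,0,0,0],
    [0,0,0,0]
  ]
}}

```text
clock: 14.6
eef_pos: [0.6523, -0.1507, 0.1405]
eef_rot: [-0.425, 0.426, 0.565, -0.564]
force: [-0.3, 1.0, 0.8]
finger_gap: 0.0479
```

>>> {"api": "servo_tool", "payload": {
  "plan": [
    [0,0,0,0],
    [0,0,0,0],
    [0,0,0,0],
    [0,0,0,0],
    [0,-3,0,0]
  ],
  "hand": 0.5
}}

```text
clock: 15.22
eef_pos: [0.6496, -0.1499, 0.1671]
eef_rot: [0.427, -0.424, -0.564, 0.566]
force: [0.6, -0.2, -0.5]
finger_gap: 0.0233
```

>>> {"api": "servo_tool", "payload": {
  "plan": [
    [0,-4,0,0],
    [5.5,0,0.5,0],
    [5.5,0,0.5,0],
    [5.5,0,0.5,0],
    [5.5,0,0.5,0]
  ]
}}

```text
clock: 15.85
eef_pos: [0.5705, 0.057, 0.209]
eef_rot: [0.426, -0.425, -0.565, 0.565]
force: [1.0, 0.8, -0.2]
finger_gap: 0.0231
```

>>> {"api": "servo_tool", "payload": {
  "plan": [
    [5.5,0,0.5,0],
    [5.5,0,0.5,0],
    [5.5,0,0.5,0],
    [5.5,0,0.5,0],
    [5.5,0,0.5,0]
  ]
}}

```text
clock: 16.48
eef_pos: [0.4708, 0.3142, 0.2092]
eef_rot: [0.426, -0.426, -0.565, 0.565]
force: [1.3, 0.2, -0.4]
finger_gap: 0.0229
```

>>> {"api": "servo_tool", "payload": {
  "plan": [
    [5.5,0,0.5,0],
    [0,0,0,0],
    [0,0,0,0],
    [0,0,0,0]
  ]
}}

```text
clock: 16.98
eef_pos: [0.4528, 0.3623, 0.2092]
eef_rot: [0.426, -0.427, -0.564, 0.564]
force: [0.6, -1.0, -0.5]
finger_gap: 0.0232
```

```bash
python3 - <<'E'
from h import *
go(.45,.362,.1,106)
E
```

```text
pos [0.4528 0.3623 0.2092] jaw 105.8 turn -0.003 shift cm [ 0.06 10.92  0.28] q7 1.17 gap 0.0232 F [ 0.6 -1.  -0.5] clock 16.98
```

>>> {"api": "servo_tool", "payload": {
  "plan": [
    [0,4,0,0],
    [0,4,0,0],
    [0,2.7,0,0],
    [0,0,0,0],
    [0,0,0,0]
  ]
}}

```text
clock: 17.6
eef_pos: [0.4531, 0.3641, 0.1036]
eef_rot: [-0.426, 0.426, 0.565, -0.564]
force: [0.5, -0.2, 0.0]
finger_gap: 0.023
```

>>> {"api": "servo_tool", "payload": {
  "plan": [
    [0,0,0,0],
    [0,0,0,0],
    [0,-4,0,0],
    [0,-5,0,0],
    [0,-5,0,0]
  ],
  "hand": 6
}}

```text
clock: 18.23
eef_pos: [0.4517, 0.3643, 0.2444]
eef_rot: [-0.426, 0.426, 0.565, -0.564]
force: [0.1, 0.8, 0.1]
finger_gap: 0.0597
```

>>> {"api": "servo_tool", "payload": {
  "plan": [
    [0,-3,3,0],
    [0,0,0,0],
    [0,0,0,0]
  ]
}}

```text
clock: 18.6
eef_pos: [0.423, 0.3559, 0.2721]
eef_rot: [-0.425, 0.426, 0.565, -0.565]
force: [0.3, -0.8, -0.8]
finger_gap: 0.06
```

```bash
python3 - <<'E'
from h import *
go(.4775,-.0625,.21,8.6)
c=capture("side");e=capture("wrist")["color"]
cv2.imwrite("pics/s5.png",np.vstack([c["color"][180:420,180:420],e[:240,60:300]]) if 0 else np.hstack([cv2.resize(c["color"][180:420,160:420],(400,370)),cv2.resize(e,(400,370))]))
E
```

```text
pos [0.423  0.3559 0.2721] jaw 106.0 turn -1.441 shift cm [ 0.86  6.21 42.18] q7 1.12 gap 0.06 F [ 0.3 -0.8 -0.8] clock 18.6
```

View pics/s5.png

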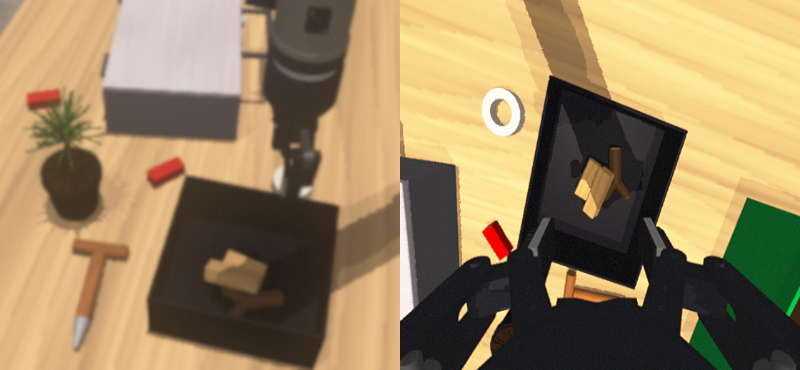

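Both views show two pale stakes and the brown fork lying in the tub, near (235,280) in the side half and (605,185) in the wrist half. The lid is empty and shut, so I'll move to the handle.

>>> {"api": "servo_tool", "payload": {
  "plan": [
    [0,0,0,0.17],
    [0,0,0,0.17],
    [0,0,0,0.17],
    [0,0,0,0.17],
    [0,0,0,0.17]
  ],
  "hand": 3.6
}}

```text
clock: 19.32
eef_pos: [0.4231, 0.3556, 0.2709]
eef_rot: [-0.621, 0.622, 0.336, -0.338]
force: [0.5, -0.1, 0.1]
finger_gap: 0.0356
```

>>> {"api": "servo_tool", "payload": {
  "plan": [
    [0,0,0,0.17],
    [0,0,0,0.17],
    [0,0,0,0.17],
    [0,0,0,0.17],
    [0,0,0,0.17]
  ]
}}

```text
clock: 19.95
eef_pos: [0.4231, 0.3556, 0.2709]
eef_rot: [-0.705, 0.706, 0.05, -0.051]
force: [0.4, 0.1, -0.2]
finger_gap: 0.0358
```

>>> {"api": "servo_tool", "payload": {
  "plan": [
    [0,0,-5,0],
    [0,0,-5,0],
    [0,0,-5,0],
    [0,0,-5,0],
    [0,0,-5,0]
  ]
}}

```text
clock: 20.58
eef_pos: [0.4604, 0.1068, 0.2714]
eef_rot: [-0.705, 0.706, 0.052, -0.053]
force: [1.6, -0.8, 0.1]
finger_gap: 0.0361
```

>>> {"api": "servo_tool", "payload": {
  "plan": [
    [0,0,-5,0],
    [0,0,-5,0],
    [0,0,0,0],
    [0,0,0,0]
  ]
}}

```text
clock: 21.08
eef_pos: [0.4752, 0.0103, 0.2716]
eef_rot: [-0.705, 0.705, 0.052, -0.053]
force: [-0.4, 0.5, 0.5]
finger_gap: 0.0362
```

```bash
python3 - <<'E'
from h import *
go(.4775,-.0625,.2,8.6)
E
```

```text
pos [0.4752 0.0103 0.2716] jaw 8.6 turn -0.0 shift cm [-0.85  7.16 -7.23] q7 0.1 gap 0.0362 F [-0.4  0.5  0.5] clock 21.07
```

>>> {"api": "servo_tool", "payload": {
  "plan": [
    [0,0,-4,0],
    [-0.8,0,-3.2,0],
    [0,4,0,0],
    [0,2,0,0],
    [0,0,0,0]
  ]
}}

```text
clock: 21.7
eef_pos: [0.4771, -0.0608, 0.2106]
eef_rot: [-0.705, 0.705, 0.052, -0.055]
force: [0.1, 0.2, 0.5]
finger_gap: 0.036
```

```bash
python3 - <<'E'
from h import *
go(.4775,-.0625,.115,8.6)
c=capture("wrist");cv2.imwrite("pics/w6.png",c["color"]);pickle.dump(c,open("w6.pkl","wb"));print(proj(c,(.4775,-.0625,.106)))
E
```

```text
pos [ 0.4771 -0.0608  0.2106] jaw 8.7 turn 0.002 shift cm [ 0.06  9.56 -0.17] q7 0.35 gap 0.036 F [0.1 0.2 0.5] clock 21.7
[276.08124759 219.94289435]
```

View pics/w6.png

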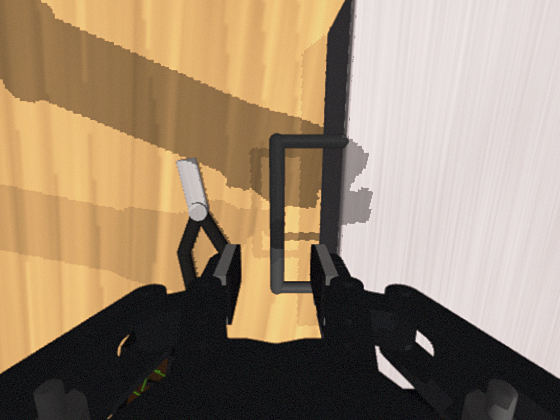

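The bar is at column 277, rows 135–290, centred between the fingers (240 and 312) and within 8 px of the predicted midpoint. Descending.

>>> {"api": "servo_tool", "payload": {
  "plan": [
    [0,3,-0.2,0],
    [0,3,0,0],
    [0,2,0,0],
    [0,1.5,0,0],
    [0,0,0,0]
  ]
}}

```text
clock: 22.38
eef_pos: [0.4785, -0.0639, 0.1171]
eef_rot: [0.705, -0.705, -0.053, 0.054]
force: [0.4, 0.4, -0.1]
finger_gap: 0.0361
```

>>> {"api": "servo_tool", "payload": {
  "plan": [
    [0,0,0,0],
    [0,0,0,0],
    [0,0,0,0],
    [0,0,0,0],
    [0,0,0,0]
  ],
  "hand": 0.5,
  "newtons": 30
}}

```text
clock: 23.0
eef_pos: [0.4784, -0.0645, 0.1182]
eef_rot: [0.705, -0.705, -0.053, 0.053]
force: [-3.9, 0.5, 6.4]
finger_gap: 0.0104
```

```bash
python3 - <<'E'
from h import *
go(.4775,-.0625,.115,8.6);s=readout.state();print(s["torque"])
# arc from current pose
h=.2655
for th in np.radians([0,5,10,15,20,25,30,35,40]):print(np.degrees(th).round(),"dx",round(100*(.27-.27*np.cos(th)+.005*np.sin(th)),2),"up",round(100*(.27*np.sin(th)+.005*(np.cos(th)-1)),2))
E
```

```text
pos [ 0.4784 -0.0645  0.1182] jaw 8.6 turn 0.0 shift cm [-0.06  0.32  0.21] q7 0.49 gap 0.0104 F [-3.9  0.5  6.4] clock 23.0
[-0.02348352  0.65739454  0.03431961]
0.0 dx 0.0 up 0.0
5.0 dx 0.15 up 2.35
10.0 dx 0.5 up 4.68
15.0 dx 1.05 up 6.97
20.0 dx 1.8 up 9.2
25.0 dx 2.74 up 11.36
30.0 dx 3.87 up 13.43
35.0 dx 5.17 up 15.4
40.0 dx 6.64 up 17.24
```

>>> {"api": "servo_tool", "payload": {
  "plan": [
    [0.07,-1.2,0,0],
    [0.08,-1.2,0,0],
    [0.18,-1.2,0,0],
    [0.18,-1.1,0,0],
    [0,0,0,0]
  ]
}}

```text
clock: 23.62
eef_pos: [0.483, -0.0638, 0.1648]
eef_rot: [0.705, -0.705, -0.053, 0.053]
force: [-2.9, -1.7, -2.0]
finger_gap: 0.0107
```

>>> {"api": "servo_tool", "payload": {
  "plan": [
    [0.28,-1.1,0,0],
    [0.28,-1.1,0,0],
    [0.37,-1.1,0,0],
    [0.37,-1.1,0,0],
    [0,0,0,0]
  ]
}}

```text
clock: 24.25
eef_pos: [0.4951, -0.0619, 0.2091]
eef_rot: [0.705, -0.705, -0.052, 0.054]
force: [-7.1, -1.3, -0.1]
finger_gap: 0.0105
```

>>> {"api": "servo_tool", "payload": {
  "plan": [
    [0.45,-1.1,0,0],
    [0.45,-1.1,0,0],
    [0.55,-1,0,0],
    [0.55,-1,0,0],
    [0,0,0,0]
  ]
}}

```text
clock: 24.88
eef_pos: [0.5143, -0.0589, 0.2513]
eef_rot: [0.706, -0.705, -0.051, 0.055]
force: [-10.5, -1.8, 3.8]
finger_gap: 0.0107
```

>>> {"api": "servo_tool", "payload": {
  "plan": [
    [0.65,-1,0,0],
    [0.65,-1,0,0],
    [0.7,-0.9,0,0],
    [0.7,-0.9,0,0],
    [0,0,0,0]
  ]
}}

```text
clock: 25.5
eef_pos: [0.5405, -0.0549, 0.2901]
eef_rot: [0.706, -0.704, -0.051, 0.055]
force: [-13.2, 0.2, 8.9]
finger_gap: 0.0104
```

>>> {"api": "servo_tool", "payload": {
  "plan": [
    [0,0,0,0],
    [0,0,0,0],
    [0,0,0,0],
    [0,0,0,0],
    [0,0,0,0]
  ]
}}

```text
clock: 26.12
eef_pos: [0.54, -0.0549, 0.2895]
eef_rot: [0.706, -0.704, -0.05, 0.055]
force: [-12.7, -0.7, 8.3]
finger_gap: 0.0105
```

```bash
python3 - <<'E'
from h import *
s=readout.state();print(s["eef_pos"],s["force"],s["torque"],s["finger_gap"],np.abs(s["qd"]).max())
c=capture("side");pickle.dump(c,open("s7.pkl","wb"));cv2.imwrite("pics/s7.png",cv2.resize(c["color"][100:415,140:560],(800,600)))
hg=np.array([.744,-.0225,.1]);ux=np.array([np.cos(np.radians(8.7)),np.sin(np.radians(8.7)),0]);uy=np.array([-ux[1],ux[0],0])
for th in(.6,.7,.8):
  for L,y in((.22,.16),(.22,-.16),(.0,.16)):
    X=hg+ux*(-L*np.cos(th)+.0105*np.sin(th))+uy*y+np.array([0,0,L*np.sin(th)+.0105*np.cos(th)])
    p=proj(c,X);print(th,L,y,((p-[140,100])*1.905).round(0))
E
```

```text
[ 0.5400343  -0.05494366  0.28952217] [-12.73913311  -0.66754049   8.26091354] [-0.16533165  2.8740156   0.0286923 ] 0.010490719262674463 0.0011142218055101812
0.6 0.22 0.16 [308. 191.]
0.6 0.22 -0.16 [314.  53.]
0.6 0.0 0.16 [161. 258.]
0.7 0.22 0.16 [296. 179.]
0.7 0.22 -0.16 [305.  42.]
0.7 0.0 0.16 [161. 258.]
0.8 0.22 0.16 [283. 167.]
0.8 0.22 -0.16 [295.  33.]
0.8 0.0 0.16 [160. 258.]
```

View pics/s7.png

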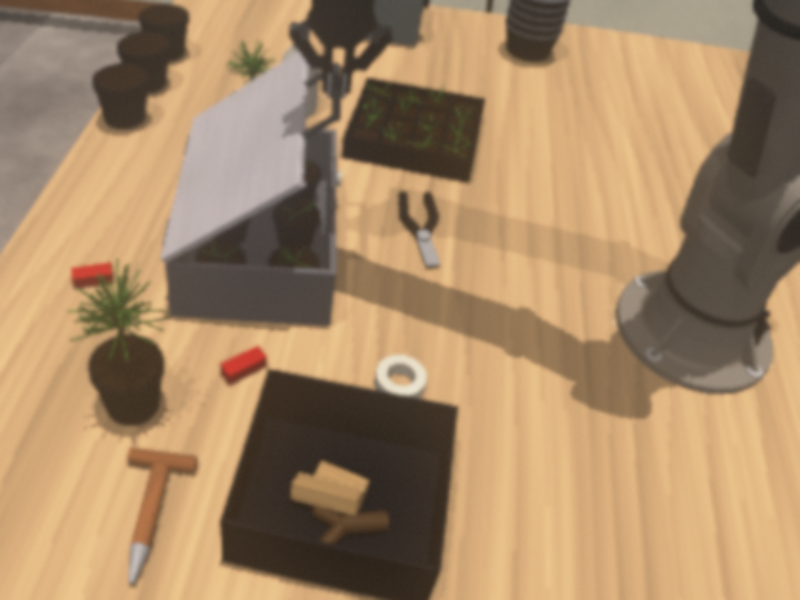

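The side view shows all three offcuts in the tub. The front near corner of the lid is at (304,181), which gives about 0.65–0.68 rad. The force on the tool is mostly radial (about 15 N along the lid), so I'll relieve it and raise the lid slightly.

>>> {"api": "servo_tool", "payload": {
  "plan": [
    [-0.1,-0.4,0,0],
    [0,0,0,0],
    [0,0,0,0],
    [0,0,0,0],
    [0,0,0,0]
  ]
}}

```text
clock: 26.8
eef_pos: [0.5419, -0.0546, 0.2923]
eef_rot: [0.705, -0.705, -0.053, 0.053]
force: [-2.6, 0.2, -0.7]
finger_gap: 0.0105
```

```bash
python3 - <<'E'
from h import *
s=readout.state();print(s["eef_pos"],s["force"],s["finger_gap"],np.abs(s["qd"]).max())
c=capture("side");e=capture("wrist")["color"];cv2.imwrite("pics/s8.png",np.hstack([cv2.resize(c["color"][80:260,200:380],(400,400),interpolation=cv2.INTER_CUBIC),cv2.resize(e,(400,400))]))
E
```

```text
[ 0.54189663 -0.05455606  0.29227799] [-2.61145077  0.20937941 -0.66085316] 0.010516343658879495 0.0015928666122178563
```

View pics/s8.png

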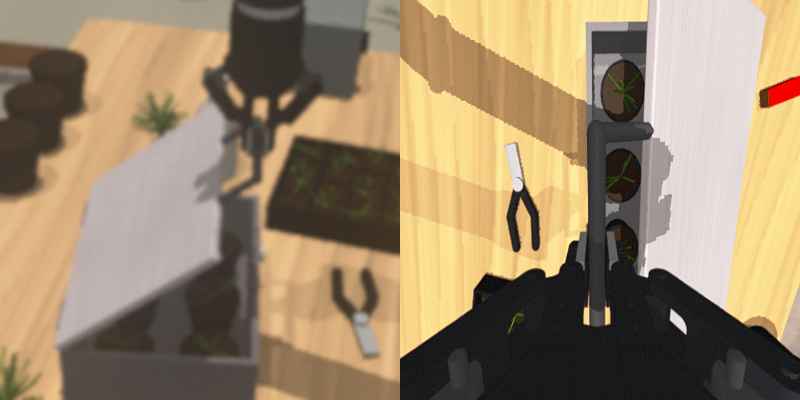

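The lid is held with the bar between the pads, the arm is still and the residual force is small. TCP travel (174 mm up, 64 mm back) gives about 0.70 rad. Handing in.

```bash
python3 -c "
from bench import r
print(r.finish_job())"
```

```text
the job is handed in; nothing more can be done
None
```

All three offcuts went into the waste tub, moved one at a time while the lid was shut. I then gripped the handle bar, raised the lid to about 40 degrees, and handed the job in still holding it, at about 27 s on the clock.

- **Offcuts:** the last pictures showed the two stakes and the fork lying in the tub.
- **Lid angle:** the tool's upward travel (174 mm) gives about 0.70 rad. The lid corner in the side picture reads a little lower, about 0.65–0.68 rad. The two disagree slightly, but both are inside the allowed 0.60–0.80.
- **Grip:** the bar was between the pads with the fingers stopped at 10.5 mm, a little under its stated 12 mm, and the arm was still.
- **Force:** I had pushed about 15 N along the lid towards the hinge. A small correction brought the remaining force to about 3 N.
- **Bystanders:** I saw none displaced in the pictures, but I did not measure each one.

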